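# Dispense malt biscuits into the dipper cup

### The arm

A 6-joint arm with a two-finger parallel gripper is mounted at the origin on the work surface. World frame = base frame: x ahead of the robot, y to its left, z up, the work surface at z = 0. Lengths are in mm, angles in rad, forces in N, time in s.
With the tool pointing down it reaches from about 350 to 975 mm from the base axis. Payload 7.1 kg.
Tool frame: the origin (TCP) lies midway between the tips of the shut fingers; the grasp point (between the pads) lies 19 mm behind it; z points along the fingers, y is the line along which they close (so a half turn about z gives the same grasp; the last joint's range is limited). The gripper opens to 88 mm and grips with 3 to 60 N. Pads are 20 mm wide; open, the fingers measure 115 mm over their backs; the gripper's body (75 mm by 178 mm) begins 61 mm behind the grasp point.
Start: joints at [-1.168, 0.423, 1.63, -0, 1.089, -0.019], TCP at [255.892, -570.196, 222.675] pointing down, gripper open.
Joint ranges: [-3, 3], [-0.9, 2.11], [0.09, 2.58], [-1.31, 4.45], [0.11, 2.69], [-2.54, 2.54]. Speed limits (rad/s): [2.39, 2.39, 3.01, 3.14, 3.14, 3.14].

### API

Orientations are given as a rotation vector (axis times angle).
In Python, from workcell import ctrl gives the robot as it stands.
- The arm moves only by the shell command python3 -m pendant 'ROWS'. ROWS is a JSON object of lists of equal length, an entry for each row: "grip": the opening, from -1 (shut) to 1 (fully open); "linear": the shift along the tool's x, y, z in mm, a list of three; "angular": the turn, a rotation vector about the tool's x, y, z in rad, a list of three. In form: {"grip": [grip, ...], "linear": [[tx, ty, tz], ...], "angular": [[ax, ay, az], ...]}. A call has 1 to 12 rows; each row shifts and turns the commanded pose from where the row before left it, along the tool's axes as they then stand; what a row does not reach is not made up. A row lasts 1/12 s, in which the tool goes at most 41.7 mm and 7.16 degrees, less where a joint would pass 70% of its speed; a pose out of reach is approached as far as the arm can. A call with a gripper value outside its range is refused whole. The fingers move at their own pace and stop on an object; the grip force is fixed at half the most. Time passes only in rows, so rows that do not move let the fingers close. It gives the time, the measured TCP pose, the force, the opening and the grip force at its end, in the units of the state.
- ctrl.get_obs(): the state, without advancing time (a new reading comes with each control period).
- ctrl.get_image(name): name is "scene" or "side" or "wrist"; returns the picture (400x640x3 uint8, red, green, blue); there is no depth.
- ctrl.camera_params(name): a dict with "vfov" (degrees; the focal length in pixels is half the picture's height over the tangent of half this angle, whatever the lens; pixels are square), "cx", "cy" (the principal point, pixels), "R" (3x3) and "t" (3): a world point X has camera coordinates R X + t; the wrist camera has in their place "T_tool_cam" (4x4, takes a point from camera to tool coordinates, whose origin is the TCP and whose axes are the flange's). Camera axes: x right, y down, z forward; pixel columns grow to the right and rows downward; lengths in mm; the calibration is good to about 2 mm. A picture is of the moment at which its call begins: read the wrist's pose just before it. camera_params takes no time and is no camera call.
- ctrl.close_job(): hands the job in; it is judged then, once.
The state is a dict: "t": time; "qpos": joint angles; "qvel": joint speeds; "joint_torque": joint torques, N m; "ee_pos": TCP position; "orientation": TCP orientation; "ft_force": force on the tool from outside, world axes, zero at the start; "moment": the same for the moment, N m; "width": finger opening in mm; "grasp_force": force on a finger pad.
Only numpy, scipy, OpenCV 4.12 (cv2) and the standard library are available. Lean on these libraries where they do the work, as an engineer would, in place of code of your own. Each camera call takes 0.05 s, during which the arm holds its last target. There are 200 camera calls.

### The job

Fetch a serving of malt biscuits: slide the long-handled steel dipper cup onto the ring under the dispenser's spout, then pull the mint spout cap fully out by its black tab so that all three biscuits drop into the cup. Press the cap back on until it is fully home, and only then slide the filled cup onto the round blue mat and leave it standing there upright, with the biscuits in it. Do not shove the tumbler, the mixing cup, the sugar bowl or the spoon about.

Things in the scene. Friction and masses are not known exactly. Their poses are not given: they have to be found in the camera images.
- dispenser: cream dispenser, fixed. Origin: on the counter, centre of the painted mint disc with cream rim (116 mm) below the spout. In its frame the chute (50 mm wide inside) rises 35 degrees towards +y from its lip at y = +30 mm, 128 mm high. Wall tops: 183 mm high at the mouth, 205 mm 30 mm behind it, 285 mm at y = +165 mm. Foot, column and jar (425 mm high): y = +130 to +290 mm, 160 mm wide.
- cap (a joint): travel in m of the mint spout cap along the dispenser's -y, level: 0 = fully home, 0.080 = fully out. Stays where left; takes about 7 N. Home, its face plate (80 mm wide, 8 mm thick, 120 to 196 mm high) spans dispenser y = +18 to +26 mm; side skirts, 80 mm over their outsides, 120 to 170 mm high, reach 85 mm back from it. With it out, biscuits drop between lip and face plate.
- cap_tab (a point): centre of the top edge of the black upright tab on the cap, 259 mm high: a plate 56 mm wide (dispenser x), 8 mm thick (dispenser y), free on both sides from 205 mm high to its top. Moves with the cap.
- dipper: round steel dipper cup, loose, 350 g: origin at the centre of its underside, z up; 104 mm across the rim, 86 mm at the foot, 80 mm high, wall 4 mm. A straight black handle points along its own -x, from 49 to 152 mm from the axis, 14 mm wide (y), 12 mm thick, 58 to 70 mm above the counter.
- dipper_grip (a point): middle of the dipper's handle, 105 mm from the cup's axis, 64 mm above the counter
- mat: flat round blue mat with white edge, 150 mm across, 1.6 mm thin, painted on the counter (nothing catches on it); origin at its centre
- biscuit0: brown malt biscuit block, 42 x 34 x 24 mm, 30 g, loose; origin at its centre; starts lowest in the row of three in the chute
- biscuit1: brown malt biscuit block, 42 x 34 x 24 mm, 30 g, loose; origin at its centre; starts in the middle in the row of three in the chute
- biscuit2: brown malt biscuit block, 42 x 34 x 24 mm, 30 g, loose; origin at its centre; starts highest in the row of three in the chute
- tumbler: bystander: thick glass malt tumbler, 76 mm across, 140 mm high; origin at the centre of its underside
- mixing_cup: bystander: ribbed steel mixing cup, 96 mm across, 168 mm high; origin at the centre of its underside
- sugar_bowl: bystander: mint ceramic sugar bowl with lid, 96 mm across, 108 mm high; origin at the centre of its underside
- soda_spoon: bystander: steel soda spoon, 200 mm long along its own x, lying flat; origin at its middle, underneath
Things that resemble listed ones, but are neither listed nor needed, are in the scene too. Leave any orange look-alike of the dipper alone.

How it is judged (in metres and radians):
On the way, in this order (a step that is already met when the one before it is completed fails the run):
1. the dipper stands upright under the spout (axis within 30 mm of the ring's centre) while the cap is still on (horizontal distance between dipper and dispenser below 0.03 m and value of joint cap below 0.01 m and angle between dipper's own z axis and vertical below 0.1 rad), for 0.2 s.
2. the cap is pulled out by more than 60 mm and all three biscuits lie in the dipper (value of joint cap above 0.06 m and horizontal distance between each of biscuit0, biscuit1, biscuit2 and dipper below 0.048 m and z of biscuit0 in the frame of dipper between 0.005 and 0.085 m and z of biscuit1 in the frame of dipper between 0.005 and 0.085 m and z of biscuit2 in the frame of dipper between 0.005 and 0.085 m), for 0.2 s.
3. the cap is pressed fully home (within 3.5 mm), the dipper still within 40 mm of the ring's centre (value of joint cap below 0.0035 m and horizontal distance between dipper and dispenser below 0.04 m), for 0.2 s.
4. the dipper with all biscuits stands on the mat (horizontal distance between dipper and mat below 0.03 m and angle between dipper's own z axis and vertical below 0.1 rad and horizontal distance between each of biscuit0, biscuit1, biscuit2 and dipper below 0.048 m and z of biscuit0 in the frame of dipper between 0.005 and 0.085 m and z of biscuit1 in the frame of dipper between 0.005 and 0.085 m and z of biscuit2 in the frame of dipper between 0.005 and 0.085 m), for 0.2 s.
At the end, for the whole second after the job is handed in: the dipper stands upright and at rest on the counter with its axis within 30 mm of the mat's centre, all three biscuits lie in it, and the cap is home within 3.5 mm (all of step 4 and height (world z) of dipper below 0.005 m and linear speed of dipper below 0.02 m/s and value of joint cap below 0.0035 m); the robot touches nothing.
It fails at once if the glass tumbler is shoved more than 30 mm (distance of tumbler from where it was at the start of the episode above 0.03 m).
It fails at once if the ribbed mixing cup is shoved more than 30 mm (distance of mixing_cup from where it was at the start of the episode above 0.03 m).
It fails at once if the sugar bowl is shoved more than 30 mm (distance of sugar_bowl from where it was at the start of the episode above 0.03 m).
It fails at once if the soda spoon is shoved more than 30 mm (distance of soda_spoon from where it was at the start of the episode above 0.03 m).
It also fails if it takes over 72 s, if anything falls off the work surface, if the arm or the gripper's body presses on something with over 40 N, if the wrist force passes 120 N, or if a joint passes its speed limit or range.

## Working session

There is one attempt and no reset: what is moved stays moved. The work goes in short steps, Python scripts to look and compute and a shell command to move; the robot and the scene stay as the last step left them, time stands still between calls to the robot, and variables do not carry over. Pictures are saved under pics/ and viewed, at most 12 in all, crops included, and the job is handed in when it is done.

```bash
mkdir -p pics; ls
python3 - <<'E'
from workcell import ctrl
import cv2,numpy as np
np.set_printoptions(suppress=True,precision=3)
for n in("scene","side"):
    im=ctrl.get_image(n);cv2.imwrite(f"pics/{n}0.png",im[:,:,::-1])
    p=ctrl.camera_params(n);print(n,p)
print(ctrl.camera_params("wrist"))
print(ctrl.get_obs())
E
```

```text
pics
scene {'vfov': 53.52825448983605, 'cx': 319.27265921717606, 'cy': 204.1124049125984, 'R': array([[ 0.884,  0.468,  0.003],
       [ 0.405, -0.761, -0.506],
       [-0.235,  0.449, -0.862]]), 't': array([-396.135, -233.844, 1446.747])}
side {'vfov': 57.9520687601032, 'cx': 321.06541049202565, 'cy': 209.2190387713993, 'R': array([[-0.985, -0.171, -0.006],
       [-0.129,  0.763, -0.633],
       [ 0.113, -0.623, -0.774]]), 't': array([494.526, 266.934, 822.705])}
{'vfov': 64.91831777401777, 'cx': 313.55887977803803, 'cy': 199.62900981186314, 'T_tool_cam': array([[   0.001,   -0.955,   -0.296,   82.093],
       [   1.   ,    0.001,   -0.001,    0.045],
       [   0.001,   -0.296,    0.955, -162.964],
       [   0.   ,    0.   ,    0.   ,    1.   ]])}
{'t': 0.1, 'qpos': array([-1.168,  0.424,  1.631, -0.   ,  1.089, -0.019]), 'qvel': array([-0.001, -0.002, -0.002,  0.   ,  0.   ,  0.001]), 'joint_torque': array([ -0.   , -54.562, -27.433,   0.065,   0.019,  -0.   ]), 'ee_pos': array([ 255.682, -569.743,  221.979]), 'orientation': array([-3.071, -0.657,  0.   ]), 'ft_force': array([ 0.132, -0.112, -0.809]), 'moment': array([ 0.029,  0.027, -0.028]), 'grasp_force': 0.0, 'width': 87.81371095533716}
```

View pics/scene0.png

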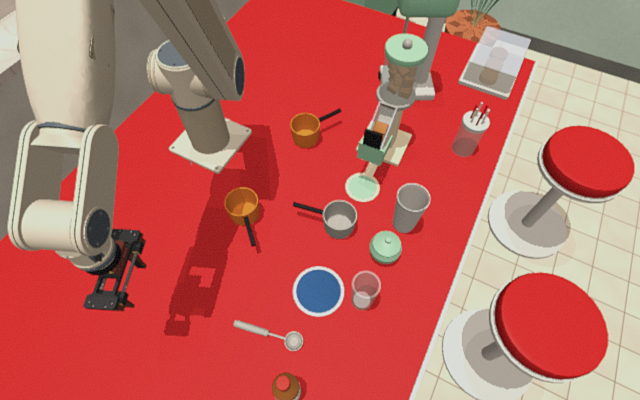

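View pics/side0.png

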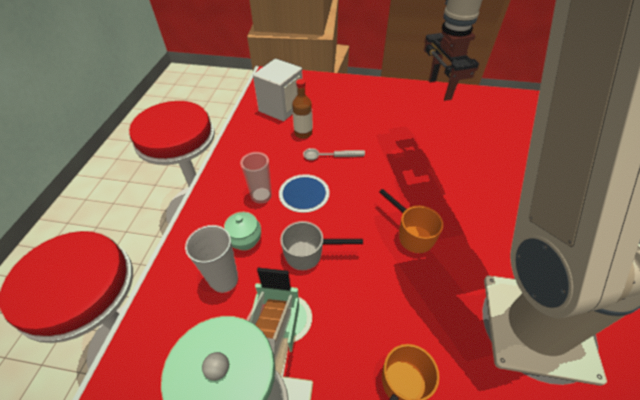

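The scene picture shows the ring at about (362,187), the mat at (318,291), and the steel dipper's rim at (340,213) with its handle end at (294,206). The black tab is near (374,137), the bowl at (386,247), the mixing cup at (411,207), the tumbler at (366,290) and the spoon at (268,334). The side picture agrees: mat (304,193), dipper (302,240), handle end (362,241), tab (275,278).

```bash
cat > h.py <<'E'
import cv2,numpy as np
from workcell import ctrl
np.set_printoptions(suppress=True,precision=1)
def cam(n):
    p=ctrl.camera_params(n);return 200/np.tan(np.radians(p['vfov'])/2),p['cx'],p['cy'],np.array(p['R']),np.array(p['t'])
def back(n,uv,z):
    f,cx,cy,R,t=cam(n);d=R.T@np.array([(uv[0]-cx)/f,(uv[1]-cy)/f,1]);o=-R.T@t
    return o+d*(z-o[2])/d[2]
def proj(n,X):
    f,cx,cy,R,t=cam(n);c=R@np.array(X,float)+t;return np.array([cx+f*c[0]/c[2],cy+f*c[1]/c[2]])
def wr(T,p,uv,z):
    pass
E
python3 - <<'E'
from h import *
a=cv2.imread("pics/scene0.png");b=cv2.imread("pics/side0.png")
c1=cv2.resize(a[120:240,270:430],None,fx=3.7,fy=3.7,interpolation=2)
c2=cv2.resize(b[220:340,240:380],None,fx=3.7*8/7*.75,fy=3.7,interpolation=2) if 0 else cv2.resize(b[225:345,250:370],None,fx=1.7,fy=1.7,interpolation=2)
cv2.imwrite("pics/c1.png",cv2.resize(a[105:240,270:430],(800,675)[:1]+(600,) ,interpolation=2) if 0 else cv2.resize(a[115:235,270:430],(800,600),interpolation=2))
cv2.imwrite("pics/c2.png",cv2.resize(b[215:335,240:400],(800,600),interpolation=2))
for n,im in(("scene",a),("side",b)):
    hsv=cv2.cvtColor(im,cv2.COLOR_BGR2HSV)
    m=cv2.inRange(hsv,(100,100,60),(125,255,255));k,l,s,ce=cv2.connectedComponentsWithStats(m);i=1+s[1:,4].argmax()
    cs,_=cv2.findContours((l==i).astype(np.uint8),0,1);e=cv2.fitEllipse(max(cs,key=len));print(n,"mat",e,back(n,e[0],0))
    k=cv2.inRange(hsv,(0,0,0),(180,255,60));n_,l,s,ce=cv2.connectedComponentsWithStats(k)
    for i in range(1,n_):
        if 25<s[i,4]<900:print(s[i],ce[i])
for n,d in dict(scene=dict(ring=(362,187,0),rim=(340,215,80),hend=(294,206,64),tab=(374,137,240),bowl=(386,250,30),tumb=(366,285,70),mix=(411,207,84),jar=(407,48,425),sp0=(236,324,5),sp1=(293,341,5)),side=dict(rim=(302,240,80),hend=(362,241,64),tab=(275,270,259),tumb0=(256,160,140),mix0=(212,245,168),bowl0=(239,218,108),jar=(216,366,425))).items():
    for k,v in d.items():print(n,k,back(n,v[:2],v[2]))
E
```

```text
scene mat ((317.9904479980469, 290.73272705078125), (41.243953704833984, 42.37990951538086), 93.17950439453125) [ 611.2 -315.2    0. ]
[236  58   8  37 230] [239.3  75.9]
[320 109  20  12  52] [329.3 114.8]
[364 130  18  19 255] [372.4 138.7]
[294 203  28  11  80] [307.6 207.8]
[ 87 210  23  38 617] [ 97.8 228. ]
[244 217  11  29  92] [249.1 230.6]
[ 92 253  12   9  55] [ 97.3 257.3]
[134 255  11  13  63] [138.6 262.6]
side mat ((303.69647216796875, 192.71914672851562), (29.773897171020508, 40.915435791015625), 86.17961883544922) [ 609.1 -312.2   -0. ]
[138  84  13  14  34] [143.7  89. ]
[ 96 130   9  13  28] [ 99.1 137. ]
[381 190  24  22 107] [392.3 200.3]
[  0 203  47  60 290] [ 25.4 223.4]
[323 240  39   4 137] [341.3 241.3]
[258 269  32  22 536] [274.1 278.9]
[597 310  28   6  48] [608.4 312.7]
[390 395   8   5  28] [393.6 397.5]
scene ring [573.1  74.1   0. ]
scene rim [571.7 -99.4  80. ]
scene hend [ 428.  -129.7   64. ]
scene tab [576.5  94.9 240. ]
scene bowl [ 737.6 -116.3   30. ]
scene tumb [ 731.8 -258.7   70. ]
scene mix [751.3  25.2  84. ]
scene jar [572.9 265.6 425. ]
scene sp0 [ 454.7 -508.4    5. ]
scene sp1 [ 618.  -473.5    5. ]
side rim [564.2 -90.   80. ]
side hend [ 419.6 -122.5   64. ]
side tab [564.2  98.1 259. ]
side tumb0 [ 728.6 -284.8  140. ]
side mix0 [733.9  12.9 168. ]
side bowl0 [ 725.4 -109.6  108. ]
side jar [554.6 304.9 425. ]
```

View pics/c1.png

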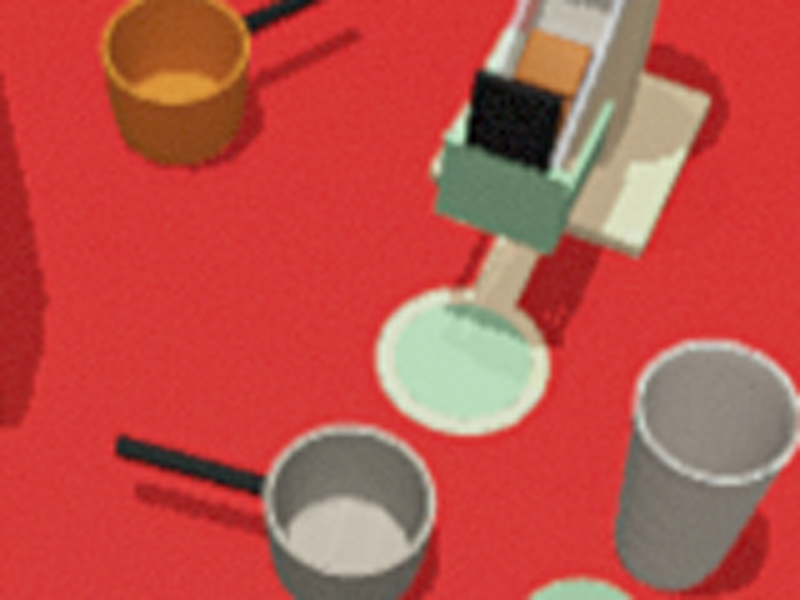

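View pics/c2.png

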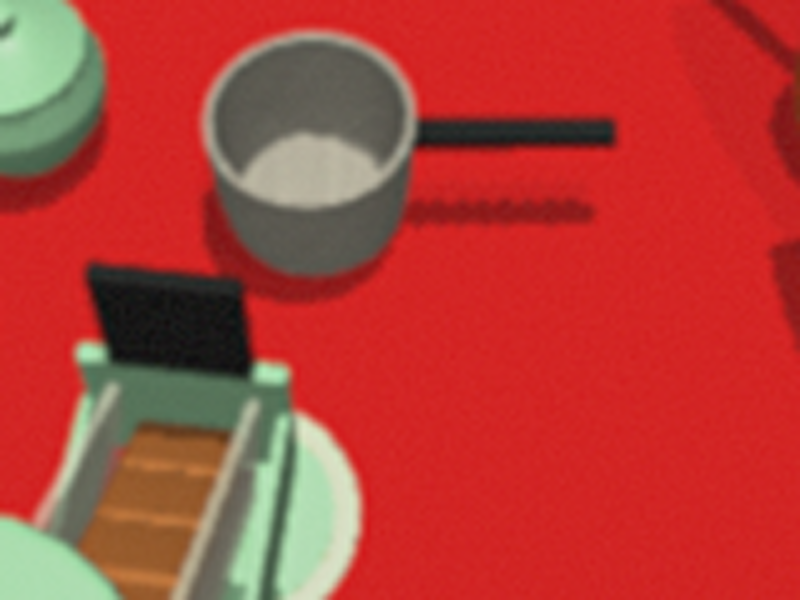

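The crops show, at full scale, the ring at (362.6,187.2), the dipper rim at (340,214.4), and the handle end at (294.4,204.4). In the side view the rim is at (301.9,239), the handle end at (362.6,241.4), and the tab's top edge runs (257.6,268) to (288.4,271).

Run:
```python
from h import *
q=lambda x,y:(270+x/5,115+y/5)
s=lambda x,y:(240+x/5,215+y/5)
P=lambda k,*v:print(k,*v)
P('ring',back('scene',q(463,361),0))
P('rim',back('scene',q(350,496),80),back('side',s(309.5,120),80))
P('hend',back('scene',q(121,447),64),back('side',s(613,133),64))
P('tab top sc',back('scene',q(482,73),259),back('scene',q(564,86),259))
P('tab top si',back('side',s(88,267),259),back('side',s(242,282),259))
P('cap plate bottom sc',back('scene',q(436,212),120),back('scene',q(555,252),120))
P('plate top si',back('side',s(77,350),196),back('side',s(290,372),196))
P('foot',back('scene',q(710,98),0),back('scene',q(640,255),0))
```

```text
ring [575.3  74.3   0. ]
rim [570.5 -96.9  80. ] [565.1 -92.8  80. ]
hend [ 425.7 -124.4   64. ] [ 418. -121.   64.]
tab top sc [550.6  93.9 259. ] [595.9 107.1 259. ]
tab top si [594.8 100.1 259. ] [540.7  96.9 259. ]
cap plate bottom sc [535.2  92.6 120. ] [614.4  99.4 120. ]
plate top si [608.  101.4 196. ] [527.4  96.8 196. ]
foot [639.3 369.8   0. ] [647.8 213.    0. ]
```

```bash
cat >> h.py <<'E'
from scipy.spatial.transform import Rotation as Ro
def plan(xyz,yaw):
    """total tool-frame shift (before turn) and turn about tool z to put tool x at world angle yaw, tool down"""
    o=ctrl.get_obs();R=Ro.from_rotvec(o['orientation']);M=R.as_matrix()
    G=np.array([[np.cos(yaw),np.sin(yaw),0],[np.sin(yaw),-np.cos(yaw),0],[0,0,-1]])
    sh=np.array(xyz)-o['ee_pos']
    print('shift(tool now)',M.T@sh,'shift(tool then)',G.T@sh,'turn',np.round(Ro.from_matrix(M.T@G).as_rotvec(),3))
    print('tcp',o['ee_pos'],'q6',o['qpos'][5],'toolx',np.round(M[:,0],3),'F',o['ft_force'],'w',o['width'],'t',o['t'])
E
python3 - <<'E'
from h import *
plan([466,-115,180],0.19)
plan([466,-115,180],0.19-np.pi)
for uv,z in(((306,118),80),((341,110),64),((242,196),80),((252,245),64)):print(back('scene',uv,z))
E
```

```text
shift(tool now) [ 378.1 -328.7   42.4] shift(tool then) [ 292.4 -406.8   42. ] turn [-0.   0.   0.2]
tcp [ 255.7 -569.7  222. ] q6 -0.01900594117321931 toolx [0.9 0.4 0. ] F [ 0.1 -0.1 -0.8] w 87.81371095533716 t 0.1
shift(tool now) [ 378.1 -328.7   42.4] shift(tool then) [-292.4  406.8   42. ] turn [-0.  -0.  -2.9]
tcp [ 255.7 -569.7  222. ] q6 -0.01900594117321931 toolx [0.9 0.4 0. ] F [ 0.1 -0.1 -0.8] w 87.81371095533716 t 0.1
[292.7 193.5  80. ]
[378.4 299.6  64. ]
[ 272.9 -182.1   80. ]
[ 384.9 -302.8   64. ]
```

```bash
python3 -m pendant '{"grip":[0,0,0,0,0,0,0,0,0,0,0,0],"linear":[[27,-23.5,0],[27,-23.5,0],[27,-23.5,0],[27,-23.5,0],[27,-23.5,0],[27,-23.5,0],[27,-23.5,0],[27,-23.5,0],[27,-23.5,0],[27,-23.5,0],[27,-23.5,0],[27,-23.5,0]],"angular":[[0,0,0],[0,0,0],[0,0,0],[0,0,0],[0,0,0],[0,0,0],[0,0,0],[0,0,0],[0,0,0],[0,0,0],[0,0,0],[0,0,0]]}'
python3 -m pendant '{"grip":[0,0,0,0,0,0,0],"linear":[[27,-23.5,0],[27,-23.5,0],[0,0,0],[0,0,0],[0,0,0],[0,0,0],[0,0,0]],"angular":[[0,0,0],[0,0,0],[0,0,0.08],[0,0,0.08],[0,0,0.07],[0,0,0],[0,0,0]]}'
python3 - <<'E'
from h import *
plan([466,-115,45],0.19)
im=ctrl.get_image("wrist");cv2.imwrite("pics/w1.png",im[:,:,::-1])
E
```

```text
t: 1.1
ee_pos: [436.2, -178.5, 222.6]
orientation: [-3.072, -0.657, 0.0]
ft_force: [0.8, 0.1, 0.5]
width: 43.8
grasp_force: 0.0
t: 1.68
ee_pos: [465.9, -115.2, 222.5]
orientation: [-3.127, -0.304, 0.001]
ft_force: [0.6, -1.5, 0.1]
width: 43.8
grasp_force: 0.0
shift(tool now) [  0.2  -0.1 177.5] shift(tool then) [  0.1  -0.1 177.5] turn [-0.  0.  0.]
tcp [ 465.9 -115.2  222.5] q6 1.1095888419884228 toolx [ 1.   0.2 -0. ] F [ 0.6 -1.5  0.1] w 43.7624529970417 t 1.6833
```

View pics/w1.png

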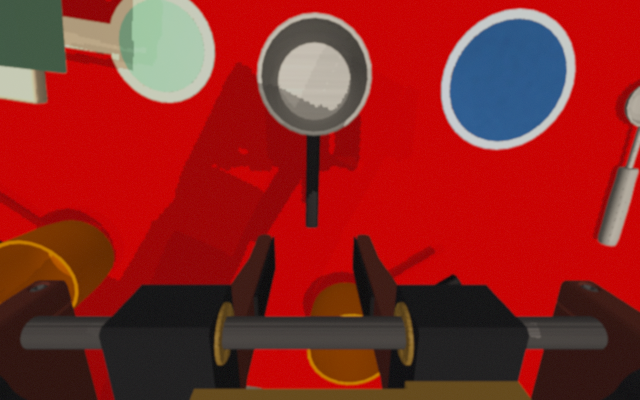

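The wrist view shows the handle from (314,137) to (312,226) between the fingers, the rim centred at (315,74), the ring near (161,48) and the mat at (509,79).

```bash
cat >> h.py <<'E'
def wback(uv,z):
    p=ctrl.camera_params('wrist');o=ctrl.get_obs();T=np.array(p['T_tool_cam']);f=200/np.tan(np.radians(p['vfov'])/2)
    M=Ro.from_rotvec(o['orientation']).as_matrix()
    d=M@T[:3,:3]@np.array([(uv[0]-p['cx'])/f,(uv[1]-p['cy'])/f,1]);c=o['ee_pos']+M@T[:3,3]
    return c+d*(z-c[2])/d[2]
E
python3 - <<'E'
from h import *
for k,uv,z in(('rim',(315,74),80),('hend',(312,226),66),('hroot',(314,140),66),('ring',(161,48),0),('mat',(509,79),0)):print(k,wback(uv,z))
E
```

```text
rim [570.4 -95.7  80. ]
hend [ 419.1 -122.4   66. ]
hroot [ 510.7 -106.5   66. ]
ring [569.9  79.4   0. ]
mat [ 614.4 -313.9    0. ]
```

```bash
python3 -m pendant '{"grip":[0,0,0,0,0,0,0,0,-1,-1,-1,-1],"linear":[[0,0,25],[0,0,25],[0,0,25],[0,0,25],[0,0,25],[0,0,25],[0,0,27],[0,0,0],[0,0,0],[0,0,0],[0,0,0],[0,0,0]],"angular":[[0,0,0],[0,0,0],[0,0,0],[0,0,0],[0,0,0],[0,0,0],[0,0,0],[0,0,0],[0,0,0],[0,0,0],[0,0,0],[0,0,0]]}'
python3 -m pendant '{"grip":[-1,-1,-1],"linear":[[0,0,0],[0,0,0],[0,0,0]],"angular":[[0,0,0],[0,0,0],[0,0,0]]}'
python3 - <<'E'
from h import *
plan([469,57,45],0.19)
E
```

```text
t: 2.73
ee_pos: [467.2, -115.6, 47.2]
orientation: [3.126, 0.301, 0.004]
ft_force: [0.5, 0.3, -0.1]
width: 20.2
grasp_force: 0.0
t: 2.98
ee_pos: [466.4, -115.5, 46.5]
orientation: [3.127, 0.301, 0.002]
ft_force: [-2.2, -0.5, 6.8]
width: 13.6
grasp_force: 30.0
shift(tool now) [  35.4 -168.8    1.4] shift(tool then) [  35.1 -168.9    1.5] turn [ 0. -0.  0.]
tcp [ 466.4 -115.5   46.5] q6 1.111622918244677 toolx [1.  0.2 0. ] F [-2.2 -0.5  6.8] w 13.558217531015188 t 2.9833
```

```bash
python3 -m pendant '{"grip":[-1,-1,-1,-1,-1,-1,-1,-1,-1,-1,-1,-1],"linear":[[1,-5,0],[2,-10,0],[3,-15,0],[3,-15,0],[3,-15,0],[3,-15,0],[4,-15,0],[3,-15,0],[3,-15,0],[3,-15,0],[2,-10,0],[2,-10,0]],"angular":[[0,0,0],[0,0,0],[0,0,0],[0,0,0],[0,0,0],[0,0,0],[0,0,0],[0,0,0],[0,0,0],[0,0,0],[0,0,0],[0,0,0]]}'
python3 -m pendant '{"grip":[-1,-1,-1,-1],"linear":[[2,-8,0],[1,-5,0],[0,0,0],[0,0,0]],"angular":[[0,0,0],[0,0,0],[0,0,0],[0,0,0]]}'
python3 - <<'E'
from h import *
plan([469,57,45],0.19)
for n in("scene","side","wrist"): cv2.imwrite(f"pics/{n}2.png",ctrl.get_image(n)[:,:,::-1])
a=cv2.imread("pics/scene2.png");b=cv2.imread("pics/side2.png");
cv2.imwrite("pics/m2.png",np.hstack([cv2.resize(a[100:250,290:440],(400,400),interpolation=2),cv2.resize(b[215:365,230:380],(400,400),interpolation=2)]))
E
```

```text
t: 3.98
ee_pos: [468.8, 43.2, 46.3]
orientation: [3.127, 0.301, 0.003]
ft_force: [-0.2, -5.8, 5.7]
width: 13.8
grasp_force: 30.1
t: 4.32
ee_pos: [469.5, 56.6, 46.3]
orientation: [-3.127, -0.302, -0.004]
ft_force: [1.3, 0.1, 4.5]
width: 14.0
grasp_force: 30.0
shift(tool now) [-0.4 -0.5  1.3] shift(tool then) [-0.4 -0.5  1.3] turn [ 0. -0.  0.]
tcp [469.5  56.6  46.3] q6 1.4733408903185155 toolx [1.  0.2 0. ] F [1.3 0.1 4.5] w 13.993112647961583 t 4.3167
```

View pics/m2.png

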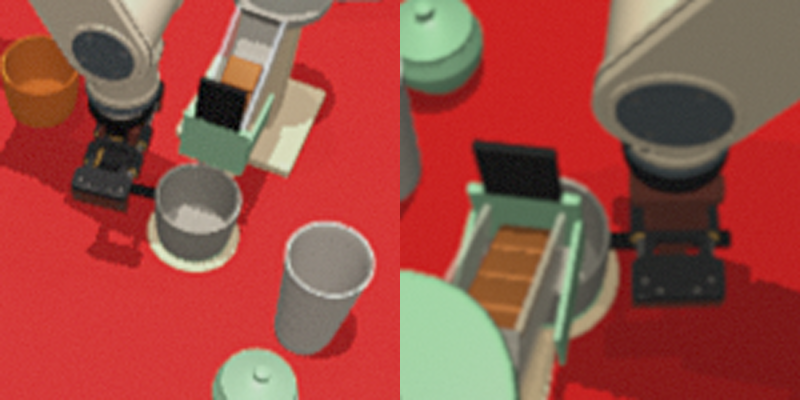

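The cup stands centred on the ring and upright, and the cap is still home. I'll release, go up, and look from above the tab.

```bash
python3 -m pendant '{"grip":[0,0,0,0,0,0,0,0,0,0,0,0],"linear":[[0,0,0],[0,0,0],[0,0,0],[0,0,-5],[0,0,-20],[0,0,-35],[0,0,-38],[0,0,-38],[0,0,-38],[0,0,-38],[0,0,-38],[0,0,0]],"angular":[[0,0,0],[0,0,0],[0,0,0],[0,0,0],[0,0,0],[0,0,0],[0,0,0],[0,0,0],[0,0,0],[0,0,0],[0,0,0],[0,0,0]]}'
python3 - <<'E'
from h import *
plan([571,99,298],0.06)
cv2.imwrite("pics/w3.png",ctrl.get_image("wrist")[:,:,::-1])
E
```

```text
t: 5.47
ee_pos: [471.8, 56.6, 303.1]
orientation: [-3.127, -0.301, -0.019]
ft_force: [2.3, -0.1, 0.5]
width: 44.1
grasp_force: 0.0
shift(tool now) [105.4 -22.7   6.4] shift(tool then) [101.6 -36.3   5.1] turn [ 0.  -0.   0.1]
tcp [471.8  56.6 303.1] q6 1.473390519997151 toolx [1.  0.2 0. ] F [ 2.3 -0.1  0.5] w 44.07505797414018 t 5.4667
```

View pics/w3.png

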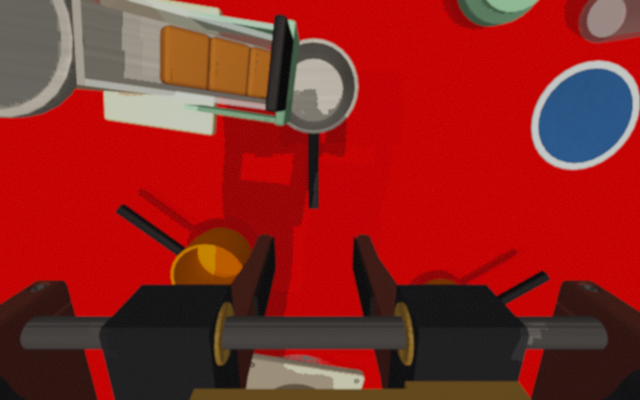

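Run:
```python
from h import *
print('tab c',wback((276,61),259),'ends',wback((282,16),259),wback((272,107),259))
print('rim',wback((318,86),80),'mat',wback((586,115),0))
im=cv2.imread('pics/w3.png')
for r in(35,60,85):print(r,[int(v) for v in im[r,262:300].max(1)])
```

```text
tab c [570.  99. 259.] ends [594.4  99.3 259. ] [543.4  97.3 259. ]
rim [571.   71.1  80. ] mat [ 610.2 -311.1    0. ]
35 [173, 174, 173, 173, 173, 172, 171, 169, 166, 150, 107, 52, 35, 39, 43, 44, 47, 51, 52, 53, 49, 40, 29, 21, 14, 14, 9, 8, 27, 81, 132, 149, 126, 96, 87, 105, 155, 184]
60 [166, 166, 165, 166, 166, 165, 161, 141, 94, 49, 39, 44, 47, 52, 53, 54, 56, 53, 44, 33, 22, 18, 13, 11, 15, 13, 12, 11, 30, 59, 80, 89, 88, 88, 86, 84, 78, 85]
85 [165, 164, 165, 165, 152, 113, 61, 41, 44, 47, 51, 52, 49, 54, 50, 45, 37, 23, 12, 14, 8, 15, 13, 13, 13, 25, 55, 80, 88, 88, 89, 107, 143, 175, 184, 186, 185, 186]
```

```bash
python3 -m pendant '{"grip":[0,0,0,0,0,0,0,0,0],"linear":[[21,-4.5,0],[21,-4.5,0],[21,-4.5,0],[21,-4.5,0],[20.5,-4.5,0],[0,0,0],[0,0,0],[0,0,0],[0,0,0]],"angular":[[0,0,0],[0,0,0],[0,0,0],[0,0,0],[0,0,0],[0,0,0.07],[0,0,0.06],[0,0,0],[0,0,0]]}'
python3 - <<'E'
from h import *
plan([570,99,218],0.06)
E
```

```text
t: 6.27
ee_pos: [565.8, 98.2, 294.1]
orientation: [3.14, 0.1, -0.004]
ft_force: [-0.9, -0.2, -0.1]
width: 44.1
grasp_force: 0.0
shift(tool now) [ 4.5 -0.6 76.1] shift(tool then) [ 4.3 -0.6 76.1] turn [0. 0. 0.]
tcp [565.8  98.2 294.1] q6 1.6582722373560599 toolx [ 1.   0.1 -0. ] F [-0.9 -0.2 -0.1] w 44.066039477454 t 6.2667
```

```bash
python3 -m pendant '{"grip":[0,0,0,0,0,0,0,-1,-1,-1,-1,-1],"linear":[[2,0,12],[2,0,15],[0,0,15],[0,0,15],[0,0,12],[0,0,6],[0,0,0],[0,0,0],[0,0,0],[0,0,0],[0,0,0],[0,0,0]],"angular":[[0,0,0],[0,0,0],[0,0,0],[0,0,0],[0,0,0],[0,0,0],[0,0,0],[0,0,0],[0,0,0],[0,0,0],[0,0,0],[0,0,0]]}'
python3 -m pendant '{"grip":[-1,-1,-1],"linear":[[0,0,0],[0,0,0],[0,0,0]],"angular":[[0,0,0],[0,0,0],[0,0,0]]}'
```

```text
t: 7.27
ee_pos: [571.0, 98.6, 221.3]
orientation: [-3.14, -0.097, -0.002]
ft_force: [1.2, -1.1, -0.7]
width: 14.3
grasp_force: 0.0
t: 7.52
ee_pos: [570.9, 98.9, 221.1]
orientation: [-3.139, -0.096, -0.001]
ft_force: [-0.6, 2.0, 3.0]
width: 8.0
grasp_force: 30.0
```

```bash
python3 -m pendant '{"grip":[-1,-1,-1,-1,-1,-1,-1,-1,-1,-1,-1,-1],"linear":[[0,4,0],[0,8,0],[0,10,0],[0,10,0],[0,10,0],[0,10,0],[0,10,0],[0,8,0],[0,6,0],[0,4,0],[0,0,0],[0,0,0]],"angular":[[0,0,0],[0,0,0],[0,0,0],[0,0,0],[0,0,0],[0,0,0],[0,0,0],[0,0,0],[0,0,0],[0,0,0],[0,0,0],[0,0,0]]}'
python3 -m pendant '{"grip":[-1,-1,-1,-1,-1,-1],"linear":[[0,0,0],[0,0,0],[0,0,0],[0,0,0],[0,0,0],[0,0,0]],"angular":[[0,0,0],[0,0,0],[0,0,0],[0,0,0],[0,0,0],[0,0,0]]}'
python3 - <<'E'
from h import *
for n in("scene","side","wrist"): cv2.imwrite(f"pics/{n}4.png",ctrl.get_image(n)[:,:,::-1])
a=cv2.imread("pics/scene4.png");b=cv2.imread("pics/side4.png");
cv2.imwrite("pics/m4.png",np.hstack([cv2.resize(a[100:250,290:440],(400,400),interpolation=2),cv2.resize(b[215:365,230:380],(400,400),interpolation=2)]))
E
```

```text
t: 8.52
ee_pos: [574.5, 19.6, 221.1]
orientation: [-3.138, -0.096, 0.003]
ft_force: [-5.6, 6.2, 7.7]
width: 8.1
grasp_force: 30.0
t: 9.02
ee_pos: [574.5, 19.6, 221.1]
orientation: [-3.139, -0.096, 0.003]
ft_force: [-7.1, 5.6, 7.1]
width: 7.8
grasp_force: 30.0
```

View pics/m4.png

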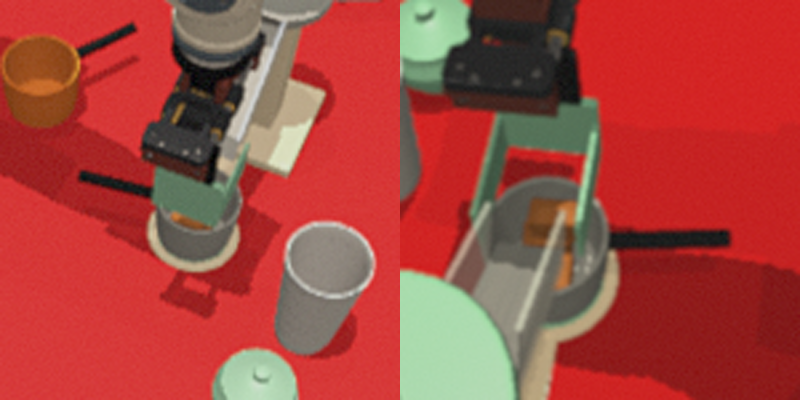

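The chute is empty and the biscuits lie in the cup, which is still on the ring. Next I press the cap home.

```bash
python3 -m pendant '{"grip":[-1,-1,-1,-1,-1,-1,-1,-1,-1,-1,-1,-1],"linear":[[0,-4,0],[0,-8,0],[0,-10,0],[0,-10,0],[0,-10,0],[0,-10,0],[0,-10,0],[0,-8,0],[0,-6,0],[0,-4,0],[0,-2,0],[0,0,0]],"angular":[[0,0,0],[0,0,0],[0,0,0],[0,0,0],[0,0,0],[0,0,0],[0,0,0],[0,0,0],[0,0,0],[0,0,0],[0,0,0],[0,0,0]]}'
python3 -m pendant '{"grip":[-1,-1,-1,-1],"linear":[[0,-1,0],[0,0,0],[0,0,0],[0,0,0]],"angular":[[0,0,0],[0,0,0],[0,0,0],[0,0,0]]}'
```

```text
t: 10.17
ee_pos: [570.9, 99.6, 221.1]
orientation: [3.138, 0.097, 0.001]
ft_force: [-1.1, -4.3, 3.9]
width: 7.9
grasp_force: 30.0
t: 10.5
ee_pos: [570.9, 99.6, 221.1]
orientation: [3.137, 0.096, 0.001]
ft_force: [0.3, -7.7, 5.1]
width: 8.2
grasp_force: 30.0
```

```bash
python3 -m pendant '{"grip":[-1,-1,-1,-1,-1,-1],"linear":[[0,-2,0],[0,-2,0],[0,0,0],[0,0,0],[0,0,0],[0,0,0]],"angular":[[0,0,0],[0,0,0],[0,0,0],[0,0,0],[0,0,0],[0,0,0]]}'
```

```text
t: 11.0
ee_pos: [570.8, 99.8, 221.1]
orientation: [3.131, 0.096, 0.001]
ft_force: [0.8, -26.5, 5.6]
width: 8.0
grasp_force: 30.0
```

```bash
python3 -m pendant '{"grip":[-1,-0.3,-0.3,-0.3,-0.3,-0.3,0,0,0,0,0],"linear":[[0,4,0],[0,0,0],[0,0,0],[0,0,0],[0,0,-5],[0,0,-15],[0,0,-20],[0,0,-20],[0,0,-20],[0,0,0],[0,0,0]],"angular":[[0,0,0],[0,0,0],[0,0,0],[0,0,0],[0,0,0],[0,0,0],[0,0,0],[0,0,0],[0,0,0],[0,0,0],[0,0,0]]}'
python3 - <<'E'
from h import *
plan([469.5,56.6,300],0.185)
E
```

```text
t: 11.92
ee_pos: [571.0, 102.0, 301.7]
orientation: [-3.14, -0.098, -0.004]
ft_force: [0.3, -0.6, -0.8]
width: 44.0
grasp_force: 0.0
shift(tool now) [-104.1   39.     1.4] shift(tool then) [-108.1   26.     1.7] turn [-0.  -0.  -0.1]
tcp [571.  102.  301.7] q6 1.6645808110128484 toolx [1.  0.1 0. ] F [ 0.3 -0.6 -0.8] w 44.0234239916182 t 11.9167
```

```bash
python3 -m pendant '{"grip":[0,0,0,0,0,0,0,0,0,0],"linear":[[-20,8,0],[-21,8,0],[-21,8,0],[-21,8,0],[-21,7,0],[0,0,0],[0,0,0],[0,0,0],[0,0,0],[0,0,0]],"angular":[[0,0,0],[0,0,0],[0,0,0],[0,0,0],[0,0,0],[0,0,-0.06],[0,0,-0.06],[0,0,0],[0,0,0],[0,0,0]]}'
python3 - <<'E'
from h import *
plan([469.5,56.6,46],0.185)
cv2.imwrite("pics/w5.png",ctrl.get_image("wrist")[:,:,::-1])
E
```

```text
t: 12.75
ee_pos: [468.9, 56.3, 299.9]
orientation: [-3.129, -0.283, 0.002]
ft_force: [0.1, 0.2, -0.6]
width: 44.0
grasp_force: 0.0
shift(tool now) [  1.   -0.1 253.9] shift(tool then) [  0.7  -0.2 253.9] turn [-0.  0. -0.]
tcp [468.9  56.3 299.9] q6 1.4847579372487787 toolx [ 1.   0.2 -0. ] F [ 0.1  0.2 -0.6] w 44.004327581535414 t 12.75
```

View pics/w5.png

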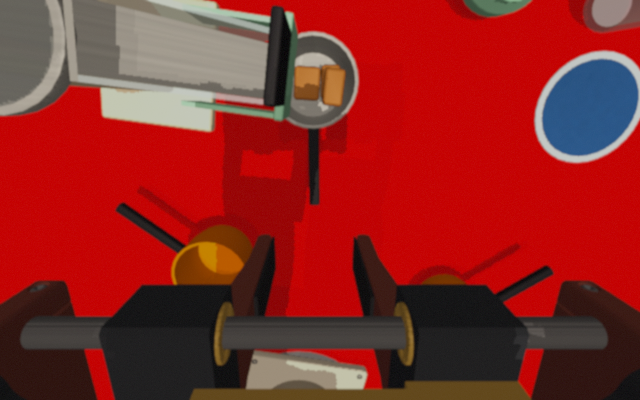

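The cap is home. The handle is at (314,128)-(315,204), and two biscuits show in the cup at (307,83) and (333,85), with the third stacked or hidden behind the cap. I'll grip the handle again.

```bash
python3 -m pendant '{"grip":[0,0,0,0,0,0,0,0,0,0,0,0],"linear":[[0,0,15],[0,0,25],[0,0,30],[0,0,30],[0,0,30],[0,0,30],[0,0,30],[0,0,25],[0,0,20],[0,0,12],[0,0,7],[0,0,0]],"angular":[[0,0,0],[0,0,0],[0,0,0],[0,0,0],[0,0,0],[0,0,0],[0,0,0],[0,0,0],[0,0,0],[0,0,0],[0,0,0],[0,0,0]]}'
python3 -m pendant '{"grip":[-1,-1,-1,-1,-1,-1,-1,-1],"linear":[[0,0,0],[0,0,0],[0,0,0],[0,0,0],[0,0,0],[0,0,0],[0,0,0],[0,0,0]],"angular":[[0,0,0],[0,0,0],[0,0,0],[0,0,0],[0,0,0],[0,0,0],[0,0,0],[0,0,0]]}'
python3 - <<'E'
from h import *
plan([508.5,-330.5,46],0.185)
cv2.imwrite("pics/side6.png",ctrl.get_image("side")[:,:,::-1])
E
```

```text
t: 13.8
ee_pos: [468.2, 56.2, 45.2]
orientation: [-3.129, -0.284, 0.005]
ft_force: [-0.3, 0.1, 0.5]
width: 43.8
grasp_force: 0.0
t: 14.47
ee_pos: [469.3, 56.3, 47.0]
orientation: [-3.129, -0.285, -0.001]
ft_force: [-1.4, 1.9, 5.1]
width: 13.7
grasp_force: 30.0
shift(tool now) [-31.4 387.5   1. ] shift(tool then) [-32.6 387.4   1. ] turn [-0. -0. -0.]
tcp [469.3  56.3  47. ] q6 1.4830139180764108 toolx [1.  0.2 0. ] F [-1.4  1.9  5.1] w 13.664242871628813 t 14.4667
```

```bash
python3 -m pendant '{"grip":[-1,-1,-1,-1,-1,-1,-1,-1,-1,-1,-1,-1],"linear":[[0,4,0],[-1,8,0],[-1,12,0],[-1,15,0],[-1,15,0],[-1,15,0],[-1,15,0],[-2,15,0],[-1,15,0],[-1,15,0],[-2,15,0],[-1,15,0]],"angular":[[0,0,0],[0,0,0],[0,0,0],[0,0,0],[0,0,0],[0,0,0],[0,0,0],[0,0,0],[0,0,0],[0,0,0],[0,0,0],[0,0,0]]}'
python3 -m pendant '{"grip":[-1,-1,-1,-1,-1,-1,-1,-1,-1,-1,-1,-1],"linear":[[-1,15,0],[-1,15,0],[-1,15,0],[-2,15,0],[-1,15,0],[-1,15,0],[-1,15,0],[-2,15,0],[-1,15,0],[-1,15,0],[-2,15,0],[-1,15,0]],"angular":[[0,0,0],[0,0,0],[0,0,0],[0,0,0],[0,0,0],[0,0,0],[0,0,0],[0,0,0],[0,0,0],[0,0,0],[0,0,0],[0,0,0]]}'
python3 -m pendant '{"grip":[-1,-1,-1,-1,-1,-1,-1,-1],"linear":[[-1,15,0],[-1,12,0],[-1,9,0],[-1,6,0],[0,4,0],[0,2,0],[0,0,0],[0,0,0]],"angular":[[0,0,0],[0,0,0],[0,0,0],[0,0,0],[0,0,0],[0,0,0],[0,0,0],[0,0,0]]}'
python3 - <<'E'
from h import *
plan([508.5,-330.5,46],0.185)
for n in("scene","side"): cv2.imwrite(f"pics/{n}7.png",ctrl.get_image(n)[:,:,::-1])
a=cv2.imread("pics/scene7.png");b=cv2.imread("pics/side7.png");
cv2.imwrite("pics/m7.png",np.hstack([cv2.resize(a[200:350,250:400],(400,400),interpolation=2),cv2.resize(b[120:320,210:410],(400,400),interpolation=2)]))
E
```

```text
t: 15.52
ee_pos: [484.8, -102.7, 46.7]
orientation: [-3.128, -0.286, 0.001]
ft_force: [-0.7, 5.6, 4.2]
width: 14.0
grasp_force: 30.1
t: 16.52
ee_pos: [502.2, -281.8, 46.5]
orientation: [-3.127, -0.286, 0.002]
ft_force: [0.2, 4.9, 4.7]
width: 13.8
grasp_force: 30.2
t: 17.18
ee_pos: [507.2, -329.5, 46.6]
orientation: [-3.127, -0.285, 0.001]
ft_force: [-0.3, 4.5, 5.5]
width: 13.5
grasp_force: 30.0
shift(tool now) [1.1 1.2 0.6] shift(tool then) [1.1 1.2 0.6] turn [-0.  0. -0.]
tcp [ 507.2 -329.5   46.6] q6 0.7924609288326273 toolx [ 1.   0.2 -0. ] F [-0.3  4.5  5.5] w 13.494047008655409 t 17.1833
```

View pics/m7.png

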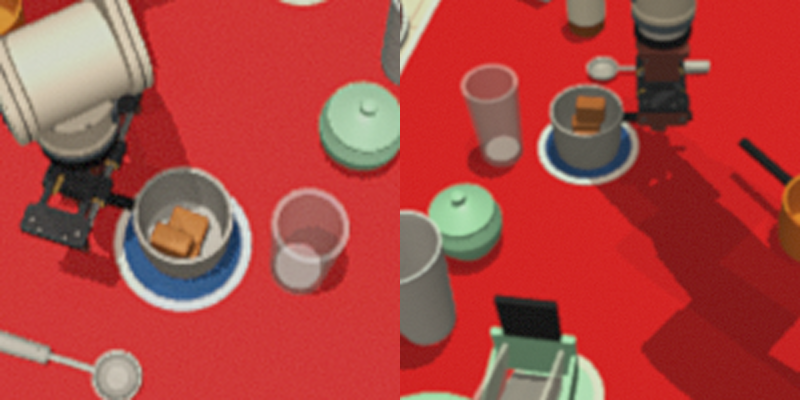

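The cup stands centred on the mat with the biscuits in it. The cap is home, and the bystanders haven't moved. I'll release and retreat.

```bash
python3 -m pendant '{"grip":[0,0,0,0,0,0,0,0,0,0,0,0],"linear":[[0,0,0],[0,0,0],[0,0,0],[0,0,0],[0,0,-5],[0,0,-20],[0,0,-30],[0,0,-30],[0,0,-30],[0,0,-30],[0,0,0],[0,0,0]],"angular":[[0,0,0],[0,0,0],[0,0,0],[0,0,0],[0,0,0],[0,0,0],[0,0,0],[0,0,0],[0,0,0],[0,0,0],[0,0,0],[0,0,0]]}'
python3 - <<'E'
from h import *
w=ctrl.get_image("wrist")
b=ctrl.get_image("side")
cv2.imwrite("pics/m8.png",np.hstack([cv2.resize(w[:200,200:440],(480,400),interpolation=2),cv2.resize(b[120:320,250:400],(300,400),interpolation=2)])[:,:,::-1])
E
```

```text
t: 18.28
ee_pos: [508.6, -331.0, 193.9]
orientation: [3.126, 0.285, 0.005]
ft_force: [-0.6, -0.9, -0.3]
width: 44.0
grasp_force: 0.0
```

View pics/m8.png

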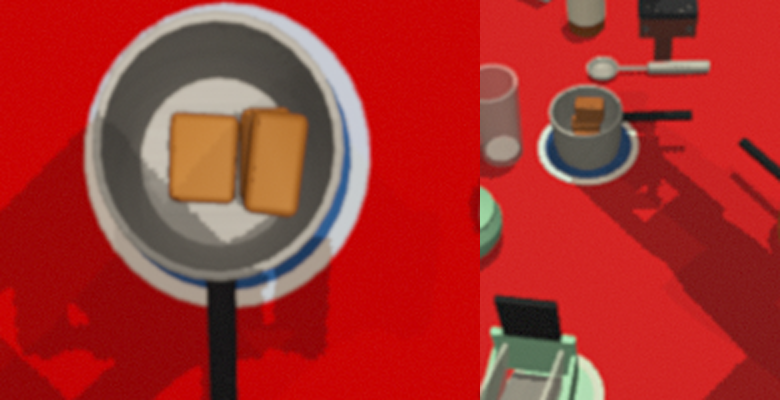

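The third biscuit's edge shows under the right-hand one, at about (270,112) in the left panel. All three are in the cup, which stands on the mat, and the gripper is clear.

```bash
python3 -c "
from workcell import ctrl
print(ctrl.close_job())"
```

```text
the job is handed in; nothing more can be done
None
```

The job is handed in, with no verdict returned: the last pictures show the dipper upright on the blue mat with all three biscuits in it, the cap pressed home, and the gripper clear.

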